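# Load a stick of clips into the bag clipper and close its rail

## Robot

A 6-joint arm with a two-finger parallel gripper is mounted at the origin on the work surface. World frame = base frame: x ahead of the robot, y to its left, z up, the work surface at z = 0. Lengths are in m, angles in rad, forces in N, time in s.
With the tool pointing down it reaches from about 0.4 to 0.825 m from the base axis. Payload 7 kg.
Tool frame: the origin (TCP) lies between the finger pads; the fingertips stand 8 mm ahead of it and the grasp point (between the pads) lies 11 mm behind it (arm.finger_overhang is the distance from the TCP to the fingertips, in m); z points along the fingers, y is the line along which they close (so a half turn about z gives the same grasp; the last joint's range is limited). The gripper opens to 88 mm and grips with 3 to 60 N. Pads are 19 mm wide; open, the fingers measure 130 mm over their backs; the gripper's body (78 mm by 193 mm) begins 47 mm behind the grasp point.
Start: joints at [-0.996, 0.359, 0.012, 0, -1.224, -0.288], TCP at [0.191, -0.647, 0.235] pointing down, gripper open.
Joint ranges: [-3.07, 3.07], [-1.43, 2.12], [-1.02, 1.25], [-3.03, 1.67], [-3.05, -0], [-3.03, 3.03]. Speed limits (rad/s): [2.39, 2.39, 3.01, 3.14, 3.14, 3.14].

## Interface

Orientations are given as [roll, pitch, yaw] about the fixed x, y, z axes, in that order (R = Rz(yaw) Ry(pitch) Rx(roll)).
In Python, from station import arm gives the robot as it stands.
- The arm moves only by the tool move_arm, never from a script. Its argument "rows" is text: rows parted by semicolons, each of 7 numbers parted by spaces: the turn, a rotation vector about the tool's x, y, z in degrees, then the shift along the tool's x, y, z in m, then the finger opening in m, from 0 to 0.0876. A call has 1 to 8 rows; each row shifts and turns the commanded pose from where the row before left it, along the tool's axes as they then stand; what a row does not reach is not made up. A row lasts 1/8 s, in which the tool goes at most 62.5 mm and 10.7 degrees, less where a joint would pass 70% of its speed; a pose out of reach is approached as far as the arm can. A call is refused whole if a number of a shift passes 0.0625 or a number of a turn 10.7, either way. A call with a gripper value outside its range is refused whole. The fingers move at their own pace and stop on an object; "squeeze" is the grip in N (left out, the last holds). Time passes only in rows, so rows that do not move let the fingers close. It gives the time, the measured TCP pose, the force, the opening and the grip force at its end, in the units of the state.
- arm.get_state(): the state, without advancing time (a new reading comes with each control period).
- arm.grab_frame(name): name is "scene" or "side" or "wrist"; returns (picture, depth): 400x640x3 uint8, blue, green, red; 400x640 float32, m along the optical axis (not along the pixel's ray), 0 where there is no reading.
- arm.camera_model(name): a dict with "mtx" (3x3 intrinsics, pixels), "k1" (the pictures are not rectified: a ray, as slopes to the right and down, at radius r is drawn at 1 + k1 r^2 times it, then the intrinsics apply), "camera_from_world" (4x4, takes a point from world to camera coordinates); the wrist camera has in their place "mount" (4x4, takes a point from camera to tool coordinates, whose origin is the TCP and whose axes are the flange's). Camera axes: x right, y down, z forward; pixel columns grow to the right and rows downward; lengths in m; the calibration is good to about 2 mm. A picture is of the moment at which its call begins: read the wrist's pose just before it. camera_model takes no time and is no camera call.
- arm.job_done(): hands the job in; it is judged then, once.
The state is a dict: "t": time; "q": joint angles; "qd": joint speeds; "joint_efforts": joint torques, N m; "eef_pos": TCP position; "ee_rot": TCP orientation; "force": force on the tool from outside, world axes, zero at the start; "moment": the same for the moment, N m; "width": finger opening in m; "gripper_force": force on a finger pad.
Only numpy, scipy, OpenCV 4.12 (cv2) and the standard library are available. Lean on these libraries where they do the work, as an engineer would, in place of code of your own. Each camera call takes 0.05 s, during which the arm holds its last target. There are 200 camera calls.

## Task

The kitchen's bench bag clipper is empty and its rail is drawn out. Set the full-length narrow stick of clips, legs down, into the channel between the head and the spring follower, then push the rail fully home so that the follower presses the stick against the head.

Things in the scene. Friction and masses are not known exactly. Their poses are not given: they have to be found in the camera images.
- stick_mid (a point): Centre of the narrow full-length stick of clips: rigid aluminium bar of U section, legs down, 110 long (its x), 18 wide (its y), 38 mm tall (z up), about 100 g, ends alike. Beside it, in any order about 120 mm apart, stand two unwanted sticks of the same metal and height: a stub 45 mm long, and one 110 long but 42 mm wide, too wide for the channel.
- clipper: Bag clipper, bolted down. Origin: centre of base plate's underside (320 x 90 mm), on the counter; x along the open-topped channel to the grey 92 mm high head, z up. Head's rear face at x=+100 mm. Channel: x=-90 to 100, y=0, floor z=16, 24 mm wide, lips flare to 46 at z=34 (a stick 8 mm off slides in). A stick in it has its top at z=54; loaded and closed, its centre is at x=+45.
- rail (a joint): Rail opening in m: 0 fully home, 0.06 to 0.072 at start. Slides along the clipper's x, towards the head to close; stays where left; 5 N moves it, plus follower spring. Push its upright end plate: 50 mm wide (y), z=14 to 77 mm, rear face at x = -65 mm minus the opening in the clipper's frame (top flange 4 mm further back); free space behind it.
- follower (a joint): Travel in m of the black follower block pushed back on the rail against its spring: 0 at rest, at most 0.03; 1 N at 0, 3 N at 0.015. In the channel, 20 mm wide, up to z=50 mm; front face at x = +5 mm minus rail opening minus this value, in the clipper's frame. About 0.015 with the stick loaded and the rail home.
Not all that is in view belongs to the job. Leave any blue or brown look-alike of the part that bears stick_mid alone.

How it is judged:
On the way:
1. the narrow full-length stick lies down in the channel while the rail is still open by more than 35 mm (value of joint rail above 0.035 m and z of stick_mid in the frame of clipper below 0.043 m and y of stick_mid in the frame of clipper between -0.008 and 0.008 m and x of stick_mid in the frame of clipper between -0.02 and 0.055 m), for 0.2 s.
At the end, for the whole second after the job is handed in: Rail open by less than 8 mm, follower pushed back by more than 4 mm, the narrow full-length stick at rest in the channel against the head: centre 35 to 55 mm ahead of the clipper's origin, within 8 mm of its centre line, at most 43 mm up; upright and along the channel within 10 degrees (value of joint rail below 0.008 m and value of joint follower above 0.004 m and x of stick_mid in the frame of clipper between 0.035 and 0.055 m and y of stick_mid in the frame of clipper between -0.008 and 0.008 m and z of stick_mid in the frame of clipper below 0.043 m and angle between the x axis of stick_mid and the x axis of clipper, either way round below 0.17 rad and angle between stick_mid's own z axis and vertical below 0.17 rad and linear speed of stick below 0.02 m/s and velocity of joint rail below 0.01 m/s); the robot touches nothing.
It also fails if it takes over 43 s, if anything falls off the work surface, if the arm or the gripper's body presses on something with over 40 N, if the wrist force passes 120 N, or if a joint passes its speed limit or range.

## Working session

There is one attempt and no reset: what is moved stays moved. The work goes in short steps, Python scripts to look and compute and a tool call to move; the robot and the scene stay as the last step left them, time stands still between calls to the robot, and variables do not carry over. Pictures are saved under pics/ and viewed, at most 10 in all, crops included, and the job is handed in when it is done.

Besides the shell and the picture viewer there is one more tool, called after "Call:" as name(argument=value, ...) on one line, values as JSON. move_arm: Moves the arm, as the interface text tells. Its arguments: {"type":"object","properties":{"rows":{"type":"string"},"squeeze":{"type":"number"}},"required":["rows"]}

```bash
mkdir -p pics; ls; cat > h.py <<'E'
import numpy as np, cv2, os
from station import arm
def grab(n):
    f="pics/%s_%s"
    st=arm.get_state(); im,d=arm.grab_frame(n); m=arm.camera_model(n)
    from scipy.spatial.transform import Rotation as R
    if 'mount' in m:
        T=np.eye(4);T[:3,:3]=R.from_euler('xyz',st['ee_rot']).as_matrix();T[:3,3]=st['eef_pos']
        W=T@np.array(m['mount'])
    else: W=np.linalg.inv(np.array(m['camera_from_world']))
    return im,d,np.array(m['mtx']),m['k1'],W
def cloud(d,K,k1,W):
    v,u=np.mgrid[:400,:640].astype(float)
    p=cv2.undistortPoints(np.stack([u,v],-1).reshape(-1,1,2),K,np.array([k1,0,0,0,0.])).reshape(400,640,2)
    P=np.dstack([p*d[...,None],d])@W[:3,:3].T+W[:3,3]
    P[d<=0]=np.nan
    return P
E
python3 - <<'E'
from h import *
print(arm.get_state())
a=[]
for n in ("scene","side"):
    im,d,K,k,W=grab(n); cv2.imwrite(f"pics/{n}0.png",im); np.savez(f"{n}0.npz",im=im,P=cloud(d,K,k,W),W=W); print(n,W.round(3),K[0,0])
    a.append(im)
im=grab("wrist")[0]; cv2.imwrite("pics/wrist0.png",im)
cv2.imwrite("pics/both0.png",cv2.resize(np.vstack(a),(480,600)))
E
```

```text
pics
{'t': 0.0, 'q': array([-9.95909200e-01,  3.59426240e-01,  1.10167550e-02, -3.11810919e-04,
       -1.22411393e+00, -2.88097566e-01]), 'qd': array([ 0.00107399, -0.00014652,  0.00046272,  0.00038141, -0.00122533,
       -0.00014898]), 'joint_efforts': array([-6.73203385e-05, -5.82708943e+01,  2.93057066e+01,  6.99751899e+00,
        6.88341490e-03, -2.40185618e-04]), 'eef_pos': array([ 0.19075407, -0.6469682 ,  0.23358582]), 'ee_rot': array([ 3.13985346e+00, -2.09720956e-04, -2.85490911e+00]), 'force': array([-0.80182246,  0.82726006,  0.12804452]), 'moment': array([-0.00483284, -0.05907948,  0.01885604]), 'gripper_force': 0.0, 'width': 0.08771222764862742}
scene [[ 0.391  0.699 -0.598  1.14 ]
 [ 0.92  -0.3    0.252 -0.338]
 [-0.003 -0.649 -0.761  0.787]
 [ 0.     0.     0.     1.   ]] 388.13738743099964
side [[-0.999 -0.008  0.041  0.469]
 [-0.037  0.606 -0.795  0.994]
 [-0.018 -0.795 -0.606  0.886]
 [ 0.     0.     0.     1.   ]] 505.56158806789205
```

View pics/scene0.png

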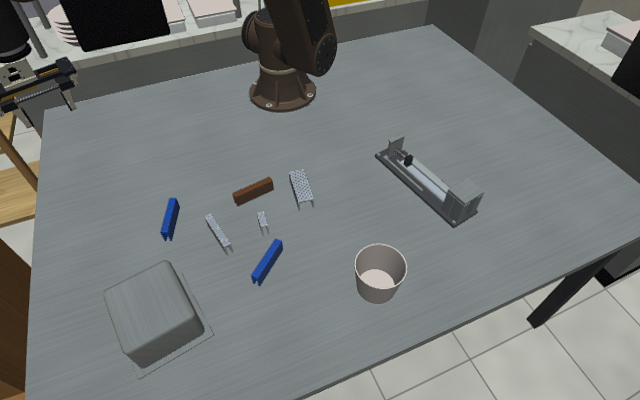

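View pics/side0.png

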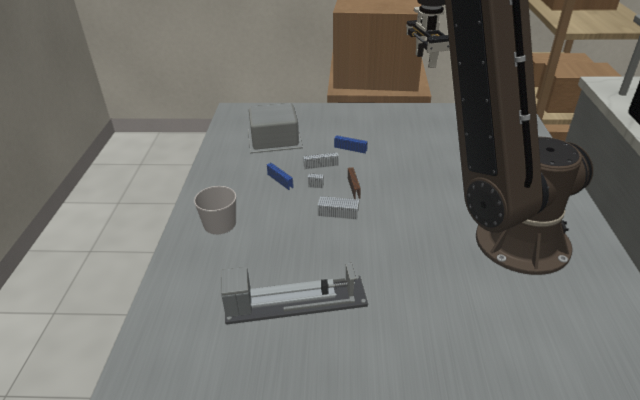

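The scene picture shows three bare-metal sticks. The one at (218,232) is narrow and long, so it fits. The one at (263,222) is the stub and the one at (302,188) is the wide stick. Blue look-alikes are at (170,219) and (267,261), and a brown one at (253,190). The clipper runs from its end plate at (392,150) to its head at (463,200). The side view agrees: narrow stick at (321,161), stub (316,181), wide (338,207).

```bash
cat > m.py <<'E'
from h import *
for n,boxes in (("scene",dict(nar=(200,208,236,256),stub=(252,205,275,238),wide=(284,165,318,212),clip=(370,130,485,230),plate=(384,134,408,162),head=(440,172,485,225))),
                ("side",dict(nar=(298,148,343,173),stub=(303,172,328,190),wide=(312,193,364,222),clip=(215,255,372,325),plate=(342,260,362,296),head=(217,262,252,315)))):
    D=np.load(n+"0.npz"); P=D['P']; im=D['im']
    for k,(a,b,c,e) in boxes.items():
        Q=P[b:e,a:c].reshape(-1,3); 
        def rect(lo,hi):
            q=Q[(Q[:,2]>lo)&(Q[:,2]<hi)]
            if len(q)<8: return "few"
            r=cv2.minAreaRect((q[:,:2]*1000).astype(np.float32)); return len(q),np.round(r[0]),np.round(r[1]),round(r[2],1),q[:,2].max().round(3)
        for lo,hi in ([(0.03,0.05)] if k in("nar","stub","wide") else [(0.007,0.016),(0.06,0.1),(0.083,0.1)]): print(n,k,lo,rect(lo,hi))
D=np.load("scene0.npz")
cv2.imwrite("pics/c1.png",np.hstack([cv2.resize(D['im'][160:280,150:330],None,fx=2.6,fy=2.6,interpolation=2),cv2.resize(D['im'][130:250,370:490],(312,312),interpolation=2)]))
E
python3 m.py
```

```text
scene nar 0.03 (289, array([ 533., -351.]), array([109.,  18.]), 11.3, np.float64(0.043))
scene stub 0.03 (123, array([ 544., -241.]), array([18., 47.]), 84.6, np.float64(0.042))
scene wide 0.03 (513, array([ 476., -113.]), array([ 43., 112.]), 82.8, np.float64(0.044))
scene clip 0.007 (1175, array([572., 210.]), array([320.,  90.]), 11.0, np.float64(0.016))
scene clip 0.06 (875, array([585., 211.]), array([294.,  74.]), 11.7, np.float64(0.096))
scene clip 0.083 (550, array([699., 235.]), array([57., 75.]), 10.6, np.float64(0.096))
scene plate 0.007 (126, array([454., 192.]), array([68., 57.]), 59.9, np.float64(0.016))
scene plate 0.06 (114, array([448., 188.]), array([15., 50.]), 10.4, np.float64(0.079))
scene plate 0.083 few
scene head 0.007 (225, array([668., 228.]), array([125.,  90.]), 10.8, np.float64(0.016))
scene head 0.06 (761, array([699., 235.]), array([59., 75.]), 10.6, np.float64(0.096))
scene head 0.083 (550, array([699., 235.]), array([57., 75.]), 10.6, np.float64(0.096))
side nar 0.03 (183, array([ 533., -350.]), array([110.,  29.]), 12.7, np.float64(0.044))
side stub
[... 182 characters left out ...]
 (1767, array([572., 202.]), array([320., 117.]), 10.7, np.float64(0.016))
side clip 0.06 (1053, array([581., 221.]), array([290.,  74.]), 8.2, np.float64(0.098))
side clip 0.083 (678, array([697., 237.]), array([56., 73.]), 8.6, np.float64(0.098))
side plate 0.007 (200, array([442., 173.]), array([45., 65.]), 0.2, np.float64(0.016))
side plate 0.06 (145, array([446., 191.]), array([14., 54.]), 11.2, np.float64(0.081))
side plate 0.083 few
side head 0.007 (11, array([673., 251.]), array([55., 29.]), 58.5, np.float64(0.016))
side head 0.06 (908, array([696., 237.]), array([58., 74.]), 8.2, np.float64(0.098))
side head 0.083 (678, array([697., 237.]), array([56., 73.]), 8.6, np.float64(0.098))
```

View pics/c1.png

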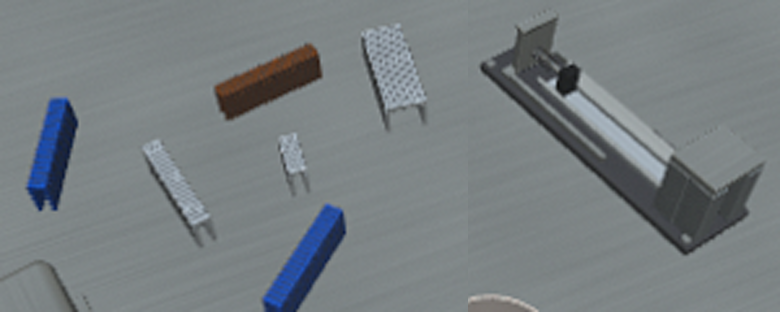

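The crop confirms it: the narrow bare-metal full-length stick is at crop (178,187), measured 109 x 18 mm and centred at (0.533,-0.351). The blue and brown ones are painted. The clipper's origin is at about (0.572,0.210), yaw 10.9°, and the rail is open about 62–66 mm.

Call:
move_arm(rows="0 0 5 0 0 0.02 0.07; 0 0 0 -0.052 0.030 0 0.07; 0 0 0 -0.052 0.030 0 0.07; 0 0 0 -0.052 0.030 0 0.07; 0 0 0 -0.052 0.030 0 0.07; 0 0 0 -0.052 0.030 0 0.07; 0 0 0 -0.052 0.030 0 0.07; 0 0 0 -0.052 0.030 0 0.07")

```text
t: 1.15
eef_pos: [0.5073, -0.3678, 0.2145]
ee_rot: [3.142, -0.0, -2.942]
force: [-0.5, -1.3, 0.6]
width: 0.0702
gripper_force: 0.0
```

Call:
move_arm(rows="0 0 0 -0.030 0.013 0.04 0.07; 0 0 0 0 0 0 0.07")

```text
t: 1.4
eef_pos: [0.5329, -0.3481, 0.1708]
ee_rot: [3.138, -0.005, -2.94]
force: [-0.6, -0.5, 0.8]
width: 0.0703
gripper_force: 0.0
```

```bash
cat > w.py <<'E'
from h import *
import sys
im,d,K,k,W=grab("wrist"); cv2.imwrite("pics/w%s.png"%sys.argv[1],im)
P=cloud(d,K,k,W); np.savez("w%s.npz"%sys.argv[1],im=im,P=P)
s=arm.get_state(); e=s['eef_pos']; print(s['t'],e.round(4),np.degrees(s['ee_rot']).round(2))
hsv=cv2.cvtColor(im,cv2.COLOR_BGR2HSV)
c=np.array([.533,-.351]) 
m=(P[...,2]>.03)&(P[...,2]<.05)&(np.hypot(P[...,0]-c[0],P[...,1]-c[1])<.08)&(hsv[...,1]<90)
n,l,st,ce=cv2.connectedComponentsWithStats(m.astype(np.uint8))
for i in range(1,n):
    if st[i,4]>100:
        q=P[l==i]; r=cv2.minAreaRect((q[:,:2]*1000).astype(np.float32)); print(st[i],r,np.median(q[:,2]))
E
python3 w.py 1
```

```text
1.45 [ 0.5327 -0.3495  0.1727] [ 179.9    -0.18 -168.46]
[ 299  118   25  131 2919] ((531.8101196289062, -351.4107666015625), (109.35906982421875, 18.56325912475586), 12.299654006958008) 0.038523260803698334
```

View pics/w1.png

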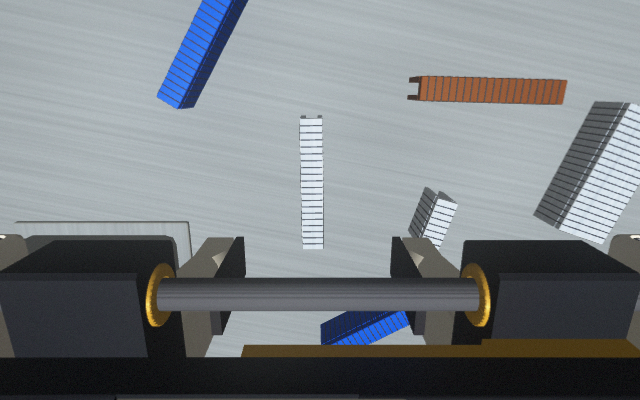

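The wrist view shows the bare-metal narrow stick at (312,182), between the fingers and aligned. I'll descend and grip.

Call:
move_arm(rows="0 0 0 0.001 -0.002 0.05 0.06; 0 0 0 0 0 0.05 0.05; 0 0 0 0 0 0.035 0.05; 0 0 0 0 0 0.012 0.05; 0 0 0 0 0 0 0.05; 0 0 0 0 0 0 0.01; 0 0 0 0 0 0 0.01; 0 0 0 0 0 0 0.01", squeeze=25)

```text
t: 2.45
eef_pos: [0.5328, -0.353, 0.0286]
ee_rot: [-3.141, 0.001, -2.942]
force: [-0.4, -1.1, -0.3]
width: 0.0257
gripper_force: 0.0
```

Call:
move_arm(rows="0 0 0 0 0 0 0.01; 0 0 0 0 0 0 0.01; 0 0 0 0 0 -0.02 0.01; 0 0 0 0 0 -0.05 0.01; 0 0 0 0 0 -0.05 0.01; 0 0 0 0 0 -0.03 0.01; 0 0 0 0 0 0 0.01")

```text
t: 3.32
eef_pos: [0.5336, -0.3534, 0.1804]
ee_rot: [-3.139, 0.004, -2.942]
force: [0.9, -0.5, -1.6]
width: 0.018
gripper_force: 24.9
```

```bash
python3 w.py 2
```

```text
3.375 [ 0.5325 -0.3528  0.1782] [-1.7998e+02  9.0000e-02 -1.6858e+02]
```

View pics/w2.png

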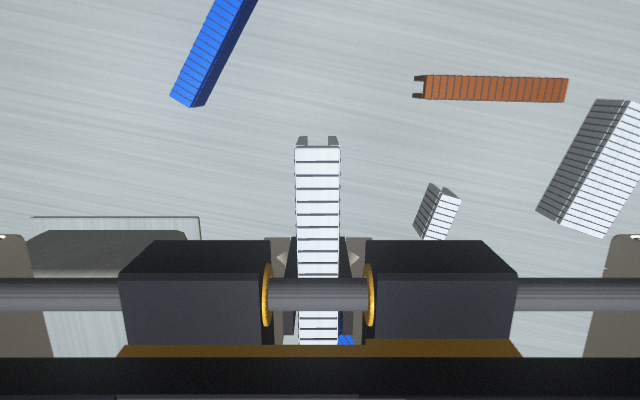

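The stick is held level with the width at 18 mm; its near end shows at (317,148). Next I carry it over the channel, aiming for clipper x of about 22 mm.

Call:
move_arm(rows="0 0 0 0 0 -0.03 0.01; 0 0 0 -0.0173 0.0543 0 0.01; 0 0 0 -0.0173 0.0543 0 0.01; 0 0 0 -0.0173 0.0543 0 0.01; 0 0 0 -0.0173 0.0543 0 0.01; 0 0 0 -0.0173 0.0543 0 0.01; 0 0 0 -0.0173 0.0543 0 0.01; 0 0 0 -0.0173 0.0543 0 0.01")

```text
t: 4.38
eef_pos: [0.5747, 0.0454, 0.2058]
ee_rot: [-3.141, -0.003, -2.942]
force: [1.4, 0.1, -1.6]
width: 0.0177
gripper_force: 24.9
```

Call:
move_arm(rows="0 0 0 -0.0173 0.0543 0 0.01; 0 0 0 -0.0173 0.0543 0 0.01; 0 0 0 -0.0173 0.0543 0 0.01; 0 0 0 0 0 0.03 0.01; 0 0 0 0 0 0.01 0.01; 0 0 0 0 0 0 0.01")

```text
t: 5.12
eef_pos: [0.5935, 0.2125, 0.166]
ee_rot: [-3.14, -0.003, -2.943]
force: [-0.4, -0.4, -0.9]
width: 0.0179
gripper_force: 24.9
```

```bash
cat > m2.py <<'E'
from h import *
s=arm.get_state(); print(s['t'],s['eef_pos'].round(4),np.degrees(s['ee_rot']).round(2))
im,d,K,k,W=grab("wrist"); P=cloud(d,K,k,W); cv2.imwrite("pics/w3.png",im)
th=np.radians(10.9); c,s_=np.cos(th),np.sin(th)
o=np.array([.572,.21])
X=(P[...,0]-o[0])*c+(P[...,1]-o[1])*s_; Y=-(P[...,0]-o[0])*s_+(P[...,1]-o[1])*c; Z=P[...,2]
def edge(m,t):
    q=np.stack([X[m],Y[m]],-1)*1000
    if len(q)<20: print(t,"few");return
    r=cv2.minAreaRect(q.astype(np.float32)); print(t,len(q),np.round(r[0],1),np.round(r[1],1),round(r[2],1),q.min(0).round(1),q.max(0).round(1))
near=(abs(Y)<.07)&(abs(X)<.2)
edge(near&(Z>.005)&(Z<.015),"base"); edge(near&(Z>.08)&(Z<.1)&(X>.08),"head")
edge(near&(Z>.06)&(Z<.08)&(X<-.1),"plate"); edge(near&(Z>.13),"stick/gripper")
for x in (30,50,70,85,95):
    m=(abs(X*1000-x)<5)&(abs(Y)<.05)
    for y in range(-45,46,3):
        mm=m&(abs(Y*1000-y)<1.5)
        if mm.sum(): print(x,y,(np.median(Z[mm])*1000).round(0),end=' | ')
    print()
E
python3 m2.py
```

```text
5.125 [0.5935 0.2125 0.166 ] [-179.91   -0.18 -168.6 ]
base 9206 [-22.    2.6] [ 90.3 199.3] 89.8 [-121.5  -42.7] [77.6 47.9]
head 446 [112.    0.5] [27.1 50.9] 1.6 [ 98.8 -24.6] [126.   26.1]
plate few
stick/gripper 82535 [-6.8 -0.3] [104.4 104.5] 46.0 [-33.8 -70. ] [58.3 70. ]
30 -45 0.0 | 30 -42 11.0 | 30 -39 12.0 | 30 -36 12.0 | 30 -33 13.0 | 30 -30 13.0 | 30 -27 12.0 | 30 -24 13.0 | 30 -21 33.0 | 30 -18 32.0 | 30 -12 205.0 | 30 -9 204.0 | 30 9 204.0 | 30 12 205.0 | 30 18 27.0 | 30 21 29.0 | 30 24 32.0 | 30 27 33.0 | 30 30 12.0 | 30 33 12.0 | 30 36 13.0 | 30 39 13.0 | 30 42 13.0 | 30 45 12.0 | 
50 -45 0.0 | 50 -42 12.0 | 50 -39 12.0 | 50 -36 12.0 | 50 -33 13.0 | 50 -30 13.0 | 50 -27 12.0 | 50 -24 13.0 | 50 -21 33.0 | 50 -18 32.0 | 50 -9 176.0 | 50 -6 176.0 | 50 -3 176.0 | 50 0 176.0 | 50 3 176.0 | 50 6 176.0 | 50 9 176.0 | 50 18 27.0 | 50 21 29.0 | 50 24 32.0 | 50 27 32.0 | 50 30 12.0 | 50 33 12.0 | 50 36 12.0 | 50 39 12.0 | 50 42 12.0 | 50 45 12.0 | 
70 -45 1.0 | 70 -42 11.0 | 70 -39 13.0 | 70 -36 13.0 | 70 -33 13.0 | 70 -30 12.0 | 70 -27 13.0 | 70 -24 13.0 | 70 18 28.0 | 70 21 28.0 | 70 24 32.0 | 70 30 13.0 | 70 33 13.0 | 70 36 12.0 | 70 39 12.0 | 70 42 12.0 | 70 45 12.0 | 

95 -15 91.0 | 95 15 89.0 |
```

View pics/w3.png

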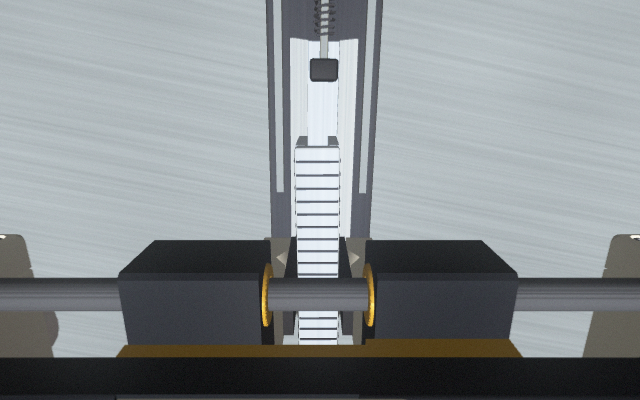

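The wrist view shows the channel under the stick, with the follower at (323,69) behind the stick's near end at (317,143). The channel axis lies about 2.5 mm to tool +y of the stick. I'll correct that, lower, and release just above the floor.

Call:
move_arm(rows="0 0 0 0 0.0025 0.03 0.01; 0 0 0 0 0 0.04 0.01; 0 0 0 0 0 0.025 0.01; 0 0 0 0 0 0.015 0.01; 0 0 0 0 0 0.009 0.01; 0 0 0 0 0 0 0.01; 0 0 0 0 0 0 0.01")

```text
t: 6.05
eef_pos: [0.5944, 0.2164, 0.0496]
ee_rot: [3.141, 0.002, -2.942]
force: [0.1, -0.4, -1.9]
width: 0.0178
gripper_force: 24.9
```

Call:
move_arm(rows="0 0 0 0 0 0.002 0.01; 0 0 0 0 0 0 0.04; 0 0 0 0 0 0 0.04; 0 0 0 0 0 0 0.04; 0 0 0 0 0 -0.04 0.04; 0 0 0 0 0 -0.05 0.04; 0 0 0 0 0 -0.05 0.04; 0 0 0 0 0 0 0.04")

```text
t: 7.05
eef_pos: [0.596, 0.2173, 0.1917]
ee_rot: [3.139, 0.008, -2.941]
force: [0.8, -0.7, -1.2]
width: 0.0404
gripper_force: 0.0
```

```bash
cat > m3.py <<'E'
from h import *
import sys
s=arm.get_state(); print(s['t'],s['eef_pos'].round(4),np.degrees(s['ee_rot']).round(2))
th=np.radians(10.9); c,s_=np.cos(th),np.sin(th); o=np.array([.5715,.2125]); out=[]
for n in ("scene","side"):
    im,d,K,k,W=grab(n); P=cloud(d,K,k,W); 
    X=(P[...,0]-o[0])*c+(P[...,1]-o[1])*s_; Y=-(P[...,0]-o[0])*s_+(P[...,1]-o[1])*c; Z=P[...,2]
    for t,m in (("stick",(abs(Y)<.016)&(X>-.075)&(X<.097)&(Z>.042)&(Z<.064)),("plate",(abs(Y)<.04)&(X<-.05)&(X>-.16)&(Z>.062)&(Z<.085)),("head",(abs(Y)<.05)&(X>.09)&(X<.17)&(Z>.085)&(Z<.1))):
        q=np.stack([X[m],Y[m]],-1)*1000
        if len(q)<10: print(n,t,"few"); continue
        r=cv2.minAreaRect(q.astype(np.float32)); print(n,t,len(q),q.min(0).round(1),q.max(0).round(1),round(r[2],1),"z",np.percentile(Z[m],[10,50,90]).round(4))
    b=(130,370) if n=="scene" else (235,210)
    out.append(cv2.resize(im[b[0]:b[0]+100,b[1]:b[1]+160],(400,250) ,interpolation=2))
cv2.imwrite("pics/%s.png"%sys.argv[1],np.hstack(out))
E
python3 m3.py a; 
```

```text
7.05 [0.596  0.2173 0.1917] [ 179.84    0.47 -168.53]
scene stick 344 [-74.5 -12. ] [79.1 10.3] 0.1 z [0.0448 0.0522 0.0549]
scene plate 110 [-133.7  -26.3] [-118.4   24.2] 89.4 z [0.0653 0.075  0.0777]
scene head 532 [ 98.2 -39.3] [158.1  34.3] 0.9 z [0.0892 0.0913 0.0928]
side stick 539 [-74.9 -10.4] [78.7 13.6] 89.6 z [0.0459 0.0533 0.0563]
side plate 136 [-134.4  -23.3] [-119.9   27.2] 0.2 z [0.0692 0.077  0.0789]
side head 663 [ 99.6 -37. ] [156.7  38.4] 0.8 z [0.09   0.0926 0.0947]
```

View pics/a.png

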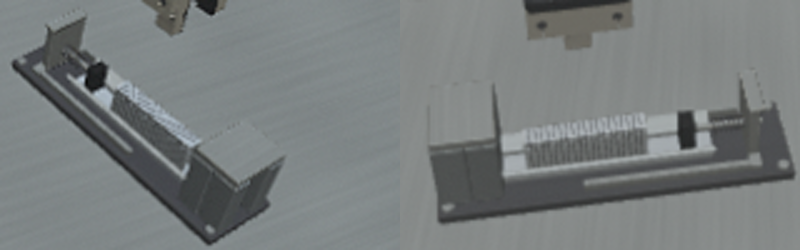

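The crop shows the stick seated in the channel, with its top at 53 mm and the follower just behind it. The rail is still open about 65 mm. Next I go behind the end plate with closed fingers.

Call:
move_arm(rows="0 0 0.5 0.04 0 0 0; 0 0 0 0.055 0 0 0; 0 0 0 0.055 0 0 0; 0 0 0 0.05 0 0 0; 0 0 0 0 0 0.05 0; 0 0 0 0 0 0.05 0; 0 0 0 0 0 0.04 0; 0 0 0 0 0 0 0")

```text
t: 8.15
eef_pos: [0.3953, 0.1754, 0.0437]
ee_rot: [-3.137, -0.007, -2.951]
force: [0.1, -0.4, 0.1]
width: 0.0007
gripper_force: 0.0
```

```bash
python3 m3.py b
```

```text
8.15 [0.3953 0.1754 0.0437] [-179.71   -0.38 -169.09]
scene stick 341 [-74.8 -12. ] [79.4 10.7] 89.5 z [0.0451 0.0522 0.0548]
scene plate 111 [-135.   -25.1] [-118.9   26.6] 88.2 z [0.0637 0.0745 0.0774]
scene head 535 [100.1 -40.3] [157.8  34.7] 87.7 z [0.0893 0.0912 0.0929]
side stick 543 [-75.   -9.9] [78.6 13. ] 0.4 z [0.0454 0.0531 0.0562]
side plate 138 [-134.2  -24.2] [-120.    27.2] 89.9 z [0.0675 0.0768 0.079 ]
side head 655 [100.3 -39.6] [156.8  37.3] 88.0 z [0.0904 0.0928 0.0947]
```

View pics/b.png

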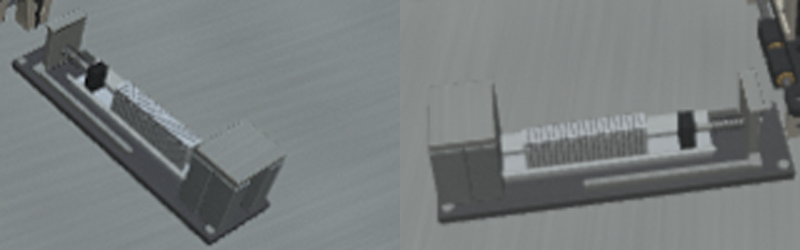

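The fingers are behind the plate and clear of it, 3 mm off the axis. I'll push in modest steps.

Call:
move_arm(rows="0 0 0 -0.015 0.003 0 0; 0 0 0 -0.012 0 0 0; 0 0 0 -0.008 0 0 0; 0 0 0 -0.008 0 0 0; 0 0 0 -0.008 0 0 0; 0 0 0 -0.008 0 0 0; 0 0 0 -0.008 0 0 0; 0 0 0 -0.008 0 0 0")

```text
t: 9.25
eef_pos: [0.4701, 0.1945, 0.0467]
ee_rot: [-3.141, -0.002, -2.952]
force: [-7.5, 0.9, 5.3]
width: 0.0003
gripper_force: 3.3
```

Call:
move_arm(rows="0 0 0 -0.006 0 0 0; 0 0 0 -0.006 0 0 0; 0 0 0 -0.006 0 0 0; 0 0 0 -0.004 0 0 0; 0 0 0 0 0 0 0")

```text
t: 9.88
eef_pos: [0.4916, 0.1985, 0.0466]
ee_rot: [-3.141, -0.002, -2.952]
force: [-5.5, 0.7, 4.3]
width: 0.0005
gripper_force: 2.6
```

```bash
python3 m3.py c
```

```text
9.875 [0.4916 0.1985 0.0466] [-1.7997e+02 -1.1000e-01 -1.6912e+02]
scene stick 341 [-74.1 -15.9] [86.5 15.4] 0.1 z [0.0443 0.0518 0.0553]
scene plate 128 [-86.5 -26.7] [-52.9  26.1] 58.2 z [0.0656 0.0753 0.078 ]
scene head 535 [100.7 -38.4] [158.2  36. ] 89.4 z [0.0888 0.0912 0.0929]
side stick 555 [-49.4 -11.2] [96.9 12.4] 88.7 z [0.044 0.053 0.056]
side plate few
side head 661 [ 99.8 -37. ] [156.9  37.3] 88.1 z [0.0903 0.0927 0.0947]
```

Call:
move_arm(rows="0 0 0 -0.002 0 0 0; 0 0 0 -0.002 0 0 0; 0 0 0 -0.002 0 0 0; 0 0 0 0 0 0 0")

```text
t: 10.48
eef_pos: [0.4919, 0.1981, 0.0464]
ee_rot: [-3.14, -0.011, -2.953]
force: [-34.2, 5.8, 24.8]
width: 0.0003
gripper_force: 16.4
```

The force rose to about 35 N with no motion, so the rail is at its stop. I'll back off and check.

Call:
move_arm(rows="0 0 0 0.006 0 0 0; 0 0 0 0.02 0 0 0; 0 0 0 0.04 0 0 0; 0 0 0 0.04 0 0 0; 0 0 0 0 0 -0.05 0; 0 0 0 0 0 -0.05 0; 0 0 0 0 0 0 0")

```text
t: 11.35
eef_pos: [0.3963, 0.1822, 0.1509]
ee_rot: [3.137, 0.007, -2.95]
force: [0.5, 1.4, -0.9]
width: 0.0006
gripper_force: 0.0
```

```bash
python3 m3.py d
```

```text
11.35 [0.3963 0.1822 0.1509] [ 179.72    0.42 -169.04]
scene stick 341 [-57.5 -15.5] [85.  14.9] 0.9 z [0.0446 0.0525 0.0553]
scene plate 117 [-69.1 -26.9] [-53.4  26.3] 90.0 z [0.0652 0.075  0.078 ]
scene head 542 [100.2 -37.8] [158.1  35.4] 89.2 z [0.089  0.0911 0.0927]
side stick 562 [-55.9 -11.6] [96.9 12.8] 90.0 z [0.0444 0.0532 0.0564]
side plate 132 [-69.3 -23.5] [-55.   27.6] 89.4 z [0.0693 0.0768 0.0793]
side head 662 [100.3 -37.3] [156.9  37.1] 88.0 z [0.0901 0.0926 0.0946]
```

View pics/d.png

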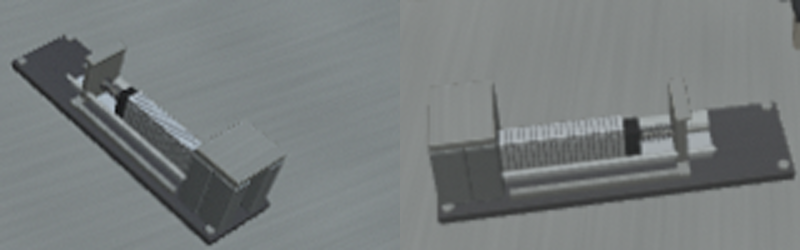

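The crop shows the stick against the head with the follower pressed on it. The flange's rear is at -69 mm, which means the rail is fully home.

```bash
python3 -c "
from station import arm
print(arm.job_done())"
```

```text
the job is handed in; nothing more can be done
None
```

I handed the job in at about 11.4 s of the 43 s: the narrow stick is in the channel against the head, the rail measures fully home with the follower pressed on the stick, and the robot is clear (no verdict came back).

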